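# Snap the desk easel open and set the picture on it

## Task

On the writing desk a small wire easel lies folded on its wooden foot. Take its end bar and swing the wire rest up and over until it snaps fully open, then stand the tall, narrow framed picture (not the wide one) upright on the easel's wooden ledge, in the middle and square to the rest, and let go so that it leans back on the wire.

Things in the scene. Friction and masses are not known exactly. Their poses are not given: they have to be found in the camera images.
- easel_rest (a joint): Hinge of the easel's dark wire rest, rad. 0 = folded level over the ledge; 1.83 = open, leaning 15 deg back past upright, on a stop. An over-centre spring pulls it shut below about 1.0 (3 N at the bar) and snaps it open above; it stays in either state. The rest: a 6 mm wire rectangle 120 wide, 140 mm long, cross wires 30 and 62 mm from the hinge, free space from there to the end bar.
- easel_bar (a point): Middle of the rest's end bar: round, 9 mm thick, 120 mm long, parallel to the hinge, 140 mm from it. Folded, it is 32 mm above the desk, in front of the foot with bare desk under it, and can be pinched from above across its thickness; it may turn in the fingers as the rest swings. y runs along the bar, x points from the bar to the hinge.
- easel_ledge (a point): Middle of the ledge of the easel's wooden foot (92 x 160 mm, fixed), on its surface, 19 mm above the desk. z up, y along the ledge, +x level towards the hinge, whose axis is 28 mm along +x and 13 mm above. Ledge 100 mm long, sloping down 15 deg to the hinge; pins at x = -27, tops 17 mm above this point; 49 mm free from pins to rest. A picture let go upright tips back onto the open rest.
- portrait: The tall picture: dark wooden frame with a print, alike on both faces (either may face forward), 18 mm thick (x), 84 wide (y), 120 high (z), about 0.2 kg, standing free on the desk. Origin: centre of its underside. A wide, low picture of the same wood (130 wide, 85 mm high) also stands on the desk and is not the one.

How it is judged:
On the way:
1. the wire rest has been swung up and has snapped open (value of joint easel_rest above 1.65 rad), for 0.3 s.
At the end, for the whole second after the job is handed in: The rest is open (above 1.65 rad) and the tall picture is at rest on the ledge: centre of its underside 22 mm before to 30 mm behind the ledge's middle, within 30 mm of it sideways, at most 14 mm above it, tilted under 37 degrees, its width within 17 degrees of the ledge's direction (value of joint easel_rest above 1.65 rad and x of portrait in the frame of easel_ledge between -0.022 and 0.03 m and y of portrait in the frame of easel_ledge between -0.03 and 0.03 m and z of portrait in the frame of easel_ledge between -0.02 and 0.014 m and angle between portrait's own z axis and vertical below 0.65 rad and angle between the y axis of portrait and the y axis of easel_ledge, either way round below 0.3 rad and linear speed of portrait below 0.03 m/s); the robot touches nothing.
It also fails if it takes over 51 s, if anything falls off the work surface, if the arm or the gripper's body presses on something with over 40 N, if the wrist force passes 120 N, or if a joint passes its speed limit or range.

## Robot

A 7-joint arm with a two-finger parallel gripper is mounted at the origin on the work surface. World frame = base frame: x ahead of the robot, y to its left, z up, the work surface at z = 0. Lengths are in m, angles in rad, forces in N, time in s.
With the tool pointing down it reaches from about 0.4 to 0.875 m from the base axis. Payload 19.3 kg.
Tool frame: the origin (TCP) lies midway between the tips of the shut fingers; the grasp point (between the pads) lies bot.pinch_z behind it (bot.pinch_z is the distance from the TCP to the grasp point, in m); z points along the fingers, y is the line along which they close (so a half turn about z gives the same grasp; the last joint's range is limited). The gripper opens to 85 mm and grips with 20 to 120 N. Pads are 22 mm wide; open, the fingers measure 114 mm over their backs; the gripper's body (76 mm by 85 mm) begins 54 mm behind the grasp point. The pads swing forward as they close: fully open they stand 13 mm farther back than shut.
Start: joints at [-1.312, 0.521, -0.036, 1.599, 0.021, 1.021, -0.113], TCP at [0.202, 0.592, 0.231] pointing down, gripper open.
Joint ranges: [-2.91, 2.91], [-0.3, 2.13], [-1.5, 1.42], [0.17, 2.43], [-1.26, 4.41], [0.16, 1.93], [-2.52, 2.52]. Speed limits (rad/s): [1.89, 1.89, 2.39, 2.39, 3.01, 3.01, 3.01].

## Interface

Orientations are given as [roll, pitch, yaw] about the fixed x, y, z axes, in that order (R = Rz(yaw) Ry(pitch) Rx(roll)).
In Python, from workcell import readout, grab_frame, camera_info, workorder, bot gives the robot as it stands. The module is installed in compiled form; this text tells all that it offers.
- The arm moves only by the tool drive_tool, never from a script. Its argument "targets" is a list of rows, each an object of numbers: "dx", "dy", "dz": the shift along the tool's x, y, z as a fraction of full scale; "yaw": the turn about the tool's z as a fraction of full scale; "fingers": the closure, from 0 (fully open) to 1 (shut). In form: [{"dx": .., "dy": .., "dz": .., "yaw": .., "fingers": ..}, ...]. A call has 1 to 20 rows; each row shifts and turns the commanded pose from where the row before left it, along the tool's axes as they then stand; what a row does not reach is not made up. Full scale, the value 1, is 0.1 m for a shift and 90 degrees for a turn. A row lasts 1/10 s, in which the tool goes at most 50 mm and 8.59 degrees, less where a joint would pass 70% of its speed; a pose out of reach is approached as far as the arm can. A call with a number of a shift or a turn outside -1 to 1 is refused whole. A call with a gripper value outside its range is refused whole. The fingers move at their own pace and stop on an object; "squeeze" is the grip in N (left out, the last holds). Time passes only in rows, so rows that do not move let the fingers close. It gives the time, the measured TCP pose, the force, the opening and the grip force at its end, in the units of the state.
- readout.observe(): the state, without advancing time (a new reading comes with each control period).
- grab_frame(name): name is "side" or "top" or "wrist"; returns the picture (420x560x3 uint8, blue, green, red); there is no depth.
- camera_info(name): a dict with "fx", "fy", "cx", "cy" (pixels), "D" ([k1, k2, p1, p2, k3] as OpenCV has them; the pictures are not rectified), "T" (4x4, takes a point from camera to world coordinates); the wrist camera has in their place "hand_eye" (4x4, takes a point from camera to tool coordinates, whose origin is the TCP and whose axes are the flange's). Camera axes: x right, y up, looking along -z (the intrinsics and any distortion apply to the point x, -y, -z); pixel columns grow to the right and rows downward; lengths in m; the calibration is good to about 2 mm. A picture is of the moment at which its call begins: read the wrist's pose just before it. camera_info takes no time and is no camera call.
- workorder.job_done(): hands the job in; it is judged then, once.
The state is a dict: "clock": time; "qpos": joint angles; "qd": joint speeds; "joint_efforts": joint torques, N m; "position": TCP position; "tool_rot": TCP orientation; "force": force on the tool from outside, world axes, zero at the start; "moment": the same for the moment, N m; "grip_width": finger opening in m; "finger_force": force on a finger pad.
Only numpy, scipy, OpenCV 4.12 (cv2) and the standard library are available. Lean on these libraries where they do the work, as an engineer would, in place of code of your own. Each camera call takes 0.05 s, during which the arm holds its last target. There are 200 camera calls.

## Working session

There is one attempt and no reset: what is moved stays moved. The work goes in short steps, Python scripts to look and compute and a tool call to move; the robot and the scene stay as the last step left them, time stands still between calls to the robot, and variables do not carry over. Pictures are saved under pics/ and viewed, at most 10 in all, crops included, and the job is handed in when it is done.

Besides the shell and the picture viewer there is one more tool, called after "Call:" by a JSON object that holds its "api" and its "payload". drive_tool: Moves the arm, as the interface text tells. Shift numbers are shares of 0.1 m and turn numbers shares of 90 degrees, none past 1 either way. Its arguments: {"type":"object","properties":{"targets":{"type":"array","items":{"type":"object","properties":{"dx":{"type":"number","minimum":-1,"maximum":1},"dy":{"type":"number","minimum":-1,"maximum":1},"dz":{"type":"number","minimum":-1,"maximum":1},"yaw":{"type":"number","minimum":-1,"maximum":1},"fingers":{"type":"number"}}}},"squeeze":{"type":"number"}},"required":["targets"]}

```bash
mkdir -p pics; python3 - <<'E'
from workcell import readout, grab_frame, camera_info, workorder, bot
import cv2, numpy as np
print(readout.observe(), bot.pinch_z)
for n in("side","top","wrist"):
    cv2.imwrite(f"pics/{n}0.png",grab_frame(n)); print(n,camera_info(n))
E
```

```text
{'clock': 0.0, 'qpos': array([-1.31218566,  0.52200511, -0.03636868,  1.59997298,  0.02119876,
        1.02109802, -0.11278359]), 'qd': array([-9.61173059e-04,  6.62764598e-04,  1.59359066e-03,  2.55193662e-04,
        5.20836540e-04,  9.72831788e-04,  1.51977340e-05]), 'joint_efforts': array([-5.09511883e-04, -9.27114201e+01,  1.98003799e+00, -3.69926870e+01,
        1.78518961e-02,  8.29191558e-03,  2.15932351e-05]), 'position': array([0.20173027, 0.59120941, 0.23074335]), 'tool_rot': array([-3.14049535e+00,  5.60071043e-05,  2.81282296e+00]), 'force': array([ 0.19590428,  1.09211992, -0.66356908]), 'moment': array([ 0.00810721,  0.03372311, -0.01296921]), 'finger_force': 0.0, 'grip_width': 0.08524505451051617} 0.0187
side {'fx': 488.47276625761924, 'fy': 488.47276625761924, 'cx': 272.1211954732757, 'cy': 204.16000344864, 'D': array([-0.0640764,  0.       ,  0.       ,  0.       ,  0.       ]), 'T': array([[ 0.94890481,  0.22716217, -0.21903654,  0.35425108],
       [-0.31553225,  0.6734142 , -0.66854522, -0.59506576],
       [-0.00436587,  0.70349887,  0.71068297,  0.69786661],
  
[... 329 characters left out ...]
0.00366352, -0.0377126 , -0.00872908],
       [-0.03733317,  0.07482904,  0.99649729,  0.87318087],
       [ 0.        ,  0.        ,  0.        ,  1.        ]])}
wrist {'fx': 326.39783943998697, 'fy': 326.39783943998697, 'cx': 280.0498639783175, 'cy': 208.05618714730662, 'D': array([0.00850413, 0.        , 0.        , 0.        , 0.        ]), 'hand_eye': array([[-3.53026696e-04,  9.61969117e-01,  2.73158000e-01,
         6.91442917e-02],
       [ 9.99999867e-01,  2.36553616e-04,  4.59328944e-04,
         1.26260058e-03],
       [ 3.77243746e-04,  2.73158126e-01, -9.61969072e-01,
        -1.42147509e-01],
       [ 0.00000000e+00,  0.00000000e+00,  0.00000000e+00,
         1.00000000e+00]])}
```

View pics/side0.png

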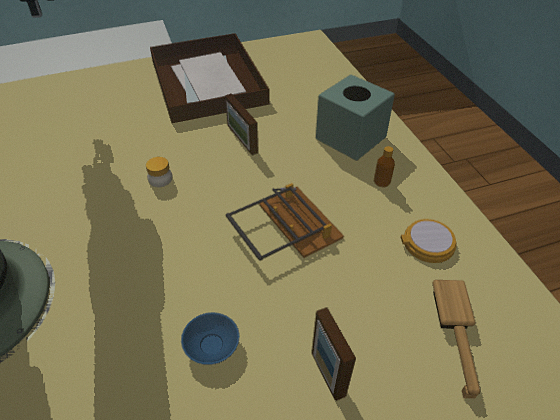

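View pics/top0.png

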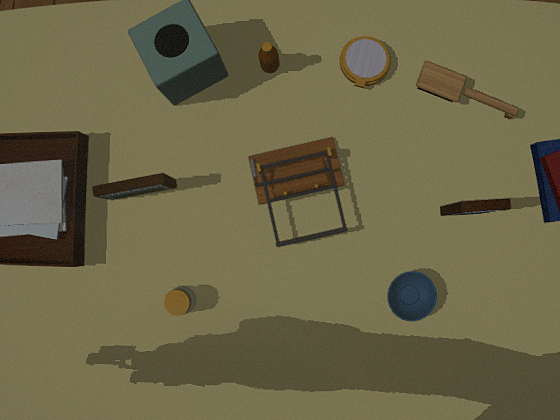

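The top view has the folded easel at about (300,190), with its bar at (311,237) towards the robot. The wide picture is at (135,187) and the tall one at (475,207). In the side view the tall one is at (333,355). I'll zoom in on the details next.

```bash
cat > h.py <<'E'
import cv2, numpy as np
from workcell import readout, grab_frame, camera_info, bot
from scipy.spatial.transform import Rotation as R
def ray(n,px,T=None):
    c=camera_info(n); K=np.array([[c['fx'],0,c['cx']],[0,c['fy'],c['cy']],[0,0,1.]])
    T=c['T'] if T is None else T
    u=cv2.undistortPoints(np.array([[px]],float),K,c['D'])[0,0]
    d=T[:3,:3]@np.array([u[0],-u[1],-1.]); return T[:3,3],d/np.linalg.norm(d)
def plane(n,px,z,T=None):
    o,d=ray(n,px,T); return o+d*(z-o[2])/d[2]
def tri(p1,p2,n1="top",n2="side",T1=None,T2=None):
    (o1,d1),(o2,d2)=ray(n1,p1,T1),ray(n2,p2,T2)
    t=np.linalg.lstsq(np.c_[d1,-d2],o2-o1,rcond=None)[0]
    a,b=o1+t[0]*d1,o2+t[1]*d2; return (a+b)/2,np.linalg.norm(a-b)
def wristT():
    s=readout.observe(); T=np.eye(4); T[:3,:3]=R.from_euler('xyz',s['tool_rot']).as_matrix(); T[:3,3]=s['position']
    return T@camera_info('wrist')['hand_eye']
E
python3 - <<'E'
import cv2,numpy as np
t=cv2.imread('pics/top0.png');s=cv2.imread('pics/side0.png')
def c(i,x,y,w=100,h=75,):return cv2.resize(i[y:y+h*1,x:x+w],(400,300),interpolation=cv2.INTER_CUBIC)
s2=s[180:270,220:350]
a=np.vstack([np.hstack([cv2.resize(t[130:250,240:360],(400,300)),cv2.resize(s[180:270,220:350],(400,300))]),np.hstack([c(t,430,170),c(s,283,300,100,105)])])
cv2.imwrite('pics/crop1.png',a)
E
```

```text
(no output)
```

View pics/crop1.png

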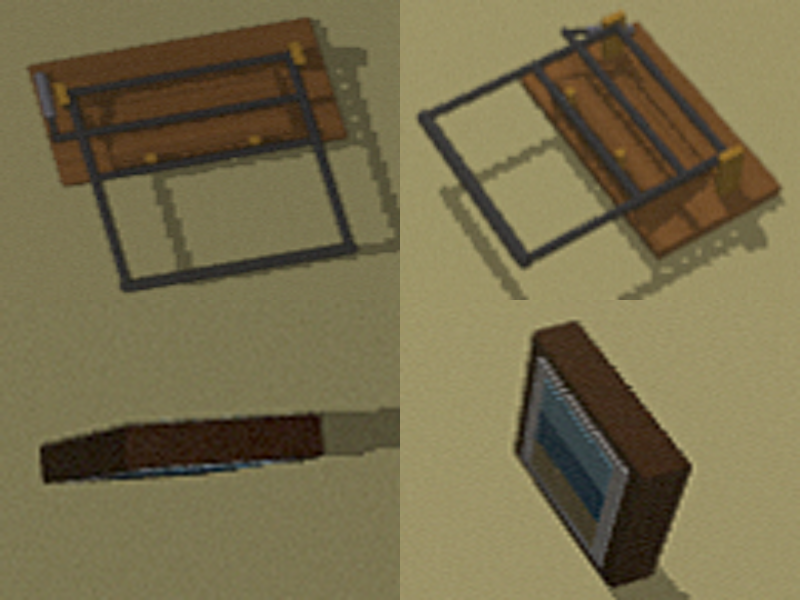

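```bash
python3 - <<'E'
from h import *
te=lambda x,y:(240+(x+.5)/3.3333-.5,130+(y+.5)/2.5-.5)
se=lambda x,y:(220+(x-400+.5)/3.077-.5,180+(y+.5)/3.3333-.5)
tp=lambda x,y:(430+(x+.5)/4-.5,170+(y-300+.5)/4-.5)
sp=lambda x,y:(283+(x-400+.5)/4-.5,300+(y-300+.5)/2.857-.5)
np.set_printoptions(precision=4,suppress=True)
B=[]
for n,t,s in[("barL",(126,287),(422,117)),("barR",(350,247),(524,262)),("hinL",(72,96),(617,30)),("hinR",(295,58),(725,152))]:
    p,e=tri(te(*t),se(*s)); print(n,p,e,plane("top",te(*t),.032),plane("side",se(*s),.032)); B.append(plane("top",te(*t),.032)*.5+.5*plane("side",se(*s),.032))
L,Rr,HL,HR=B
print("len",np.linalg.norm(L-Rr),np.linalg.norm(HL-HR),np.linalg.norm(L-HL),"yaw bar",np.degrees(np.arctan2(*(L-Rr)[[1,0]])),np.degrees(np.arctan2(*(HL-HR)[[1,0]])),"mid",(L+Rr)/2,(HL+HR)/2, "dir",np.degrees(np.arctan2(*((HL+HR)/2-(L+Rr)/2)[[1,0]])))
for n,p in[("BL",(128,428)),("BR",(318,413)),("FR",(323,457)),("FL",(122,471))]:print(n,plane("top",tp(*p),.12))
for n,p in[("bBL",(42,445)),("bFL",(45,482))]:print(n,plane("top",tp(*p),0))
for n,p in[("FL",(536,338)),("BL",(578,322)),("BR",(690,467)),("FR",(630,474))]:print("side",n,plane("side",sp(*p),.12))
for n,p in[("bFL",(517,452)),("bFR",(613,585)),("bBR",(652,572))]:print("side",n,plane("side",sp(*p),0))
E
```

```text
barL [0.4697 0.0308 0.0332] 6.415743046347688e-05 [0.4698 0.0308 0.032 ] [0.4699 0.032  0.032 ]
barR [ 0.4982 -0.0867  0.0317] 0.00030555366841408094 [ 0.4983 -0.0867  0.032 ] [ 0.498  -0.0869  0.032 ]
hinL [0.6057 0.0603 0.0327] 0.0021273875652658668 [0.6047 0.0606 0.032 ] [0.607  0.0609 0.032 ]
hinR [ 0.6313 -0.0577  0.0394] 0.0010004636618467166 [ 0.6322 -0.058   0.032 ] [ 0.6349 -0.0518  0.032 ]
len 0.12156942605497616 0.11890754811896824 0.13915260700512982 yaw bar 103.47353499084 103.45971753977827 mid [ 0.484  -0.0277  0.032 ] [0.6197 0.0029 0.032 ] dir 12.724167938696816
BL [ 0.5394 -0.2661  0.12  ]
BR [ 0.5458 -0.346   0.12  ]
FR [ 0.528  -0.3477  0.12  ]
FL [ 0.5222 -0.2632  0.12  ]
bBL [ 0.5409 -0.2661  0.    ]
bFL [ 0.5239 -0.2673  0.    ]
side FL [ 0.524  -0.2696  0.12  ]
side BL [ 0.541  -0.2659  0.12  ]
side BR [ 0.5455 -0.3476  0.12  ]
side FR [ 0.526  -0.3445  0.12  ]
side bFL [ 0.5253 -0.2664  0.    ]
side bFR [ 0.5312 -0.3466  0.    ]
side bBR [ 0.5474 -0.345   0.    ]
```

The geometry agrees across both views. The bar's middle is at (0.484, -0.028), the easel's x axis is at 13.2°, and the portrait is at (0.534, -0.306) with a yaw of about 4.2°. First move: turn the tool and go towards the bar.

Call:
{"api": "drive_tool", "payload": {"targets": [{"yaw":0.092,"fingers":0.3},{"yaw":0.092,"fingers":0.3},{"yaw":0.092,"fingers":0.3},{"yaw":0.092,"fingers":0.3},{"yaw":0.092,"fingers":0.3},{"yaw":0.092,"fingers":0.3},{"yaw":0.092,"fingers":0.3},{"dx":-0.4,"dy":0.08,"fingers":0.3},{"dx":-0.4,"dy":0.08,"fingers":0.3},{"dx":-0.4,"dy":0.08,"fingers":0.3},{"dx":-0.4,"dy":0.08,"fingers":0.3},{"dx":-0.4,"dy":0.08,"fingers":0.3},{"dx":-0.4,"dy":0.08,"fingers":0.3},{"dx":-0.4,"dy":0.08,"fingers":0.3},{"dx":-0.4,"dy":0.08,"fingers":0.3},{"dx":-0.4,"dy":0.08,"fingers":0.3},{"dx":-0.4,"dy":0.08,"fingers":0.3},{"dx":-0.4,"dy":0.08,"fingers":0.3},{"dx":-0.3,"dy":0.06,"fingers":0.3},{"dx":-0.1,"dy":0.02,"fingers":0.3}], "squeeze": 30}}

```text
invalid input
```

Call:
{"api": "drive_tool", "payload": {"targets": [{"dx":0,"dy":0,"dz":0,"yaw":0.092,"fingers":0.3},{"dx":0,"dy":0,"dz":0,"yaw":0.092,"fingers":0.3},{"dx":0,"dy":0,"dz":0,"yaw":0.092,"fingers":0.3},{"dx":0,"dy":0,"dz":0,"yaw":0.092,"fingers":0.3},{"dx":0,"dy":0,"dz":0,"yaw":0.092,"fingers":0.3},{"dx":0,"dy":0,"dz":0,"yaw":0.092,"fingers":0.3},{"dx":0,"dy":0,"dz":0,"yaw":0.092,"fingers":0.3}], "squeeze": 30}}

```text
clock: 0.85
position: [0.2018, 0.5914, 0.2311]
tool_rot: [-3.141, 0.0, 1.795]
force: [0.6, -0.1, -0.3]
grip_width: 0.0596
finger_force: 0.0
```

Call:
{"api": "drive_tool", "payload": {"targets": [{"dx":-0.4,"dy":0.08,"dz":0,"yaw":0,"fingers":0.3},{"dx":-0.4,"dy":0.08,"dz":0,"yaw":0,"fingers":0.3},{"dx":-0.4,"dy":0.08,"dz":0,"yaw":0,"fingers":0.3},{"dx":-0.4,"dy":0.08,"dz":0,"yaw":0,"fingers":0.3},{"dx":-0.4,"dy":0.08,"dz":0,"yaw":0,"fingers":0.3},{"dx":-0.4,"dy":0.08,"dz":0,"yaw":0,"fingers":0.3},{"dx":-0.4,"dy":0.08,"dz":0,"yaw":0,"fingers":0.3},{"dx":-0.4,"dy":0.08,"dz":0,"yaw":0,"fingers":0.3},{"dx":-0.4,"dy":0.08,"dz":0,"yaw":0,"fingers":0.3},{"dx":-0.4,"dy":0.08,"dz":0,"yaw":0,"fingers":0.3},{"dx":-0.4,"dy":0.08,"dz":0,"yaw":0,"fingers":0.3},{"dx":-0.4,"dy":0.08,"dz":0,"yaw":0,"fingers":0.3},{"dx":-0.4,"dy":0.08,"dz":0,"yaw":0,"fingers":0.3},{"dx":-0.4,"dy":0.08,"dz":0,"yaw":0,"fingers":0.3},{"dx":-0.4,"dy":0.08,"dz":0,"yaw":0,"fingers":0.3},{"dx":-0.4,"dy":0.08,"dz":0,"yaw":0,"fingers":0.3},{"dx":-0.2,"dy":0.05,"dz":0.1,"yaw":0,"fingers":0.3},{"dx":0,"dy":0,"dz":0.2,"yaw":0,"fingers":0.3},{"dx":0,"dy":0,"dz":0.3,"yaw":0,"fingers":0.3},{"dx":0,"dy":0,"dz":0,"yaw":0,"fingers":0.3}]}}

```text
clock: 2.85
position: [0.4803, -0.0209, 0.1688]
tool_rot: [-3.137, -0.0, 1.801]
force: [-0.1, 0.0, -0.0]
grip_width: 0.0598
finger_force: 0.0
```

```bash
python3 - <<'E'
from h import *
np.set_printoptions(precision=4,suppress=True)
s=readout.observe(); T=wristT(); im=grab_frame('wrist'); cv2.imwrite('pics/w1.png',im)
print(s['position'],s['tool_rot'],s['qpos'])
p=s['position'];y=np.radians(13.2);d=np.array([.484,-.0277])-p[:2]
print("dy",d@[np.cos(y),np.sin(y)],"dx",d@[-np.sin(y),np.cos(y)])
K=np.linalg.inv(T)
for q in[(.484,-.0277,.032),(.4699,.0312,.032),(.4982,-.0868,.032)]:
    c=K@np.r_[q,1];ci=camera_info('wrist');print(ci['cx']+ci['fx']*c[0]/-c[2],ci['cy']+ci['fy']*-c[1]/-c[2])
E
```

```text
[ 0.4803 -0.0209  0.1688] [-3.1368 -0.0003  1.8008] [-0.4081  0.4178  0.4253  2.0454 -0.2518  0.7326  0.4043]
dy 0.0020191702985392214 dx -0.007480346271900451
282.29804034423717 206.40330030652044
282.0517367171215 136.66315626702993
282.57251564101625 268.8203639835317
```

View pics/w1.png

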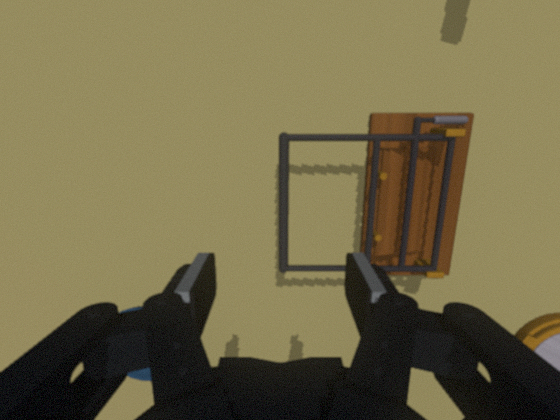

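The wrist view shows the bar at column 284, rows 137–269, within 2 px of the prediction. I'll descend and pinch it.

Call:
{"api": "drive_tool", "payload": {"targets": [{"dx":-0.075,"dy":0.03,"dz":0.2,"yaw":0,"fingers":0.3},{"dx":0,"dy":0,"dz":0.3,"yaw":0,"fingers":0.3},{"dx":0,"dy":0,"dz":0.3,"yaw":0,"fingers":0.3},{"dx":0,"dy":0,"dz":0.3,"yaw":0,"fingers":0.3},{"dx":0,"dy":0,"dz":0.2,"yaw":0,"fingers":0.3},{"dx":0,"dy":0,"dz":0.15,"yaw":0,"fingers":0.3},{"dx":0,"dy":0,"dz":0.09,"yaw":0,"fingers":0.3},{"dx":0,"dy":0,"dz":0,"yaw":0,"fingers":0.6},{"dx":0,"dy":0,"dz":0,"yaw":0,"fingers":1},{"dx":0,"dy":0,"dz":0,"yaw":0,"fingers":1},{"dx":0,"dy":0,"dz":0,"yaw":0,"fingers":1},{"dx":0,"dy":0,"dz":0,"yaw":0,"fingers":1},{"dx":0,"dy":0,"dz":0,"yaw":0,"fingers":1}], "squeeze": 30}}

```text
clock: 4.2
position: [0.4845, -0.0278, 0.0179]
tool_rot: [-3.138, -0.001, 1.801]
force: [-14.8, -3.4, 17.7]
grip_width: 0.008
finger_force: 31.1
```

```bash
python3 - <<'E'
import numpy as np
# arc rows: fractions of 0.1 m, dy=easel x, dz = -up
a=np.r_[np.linspace(0,1.75,19)]
P=np.c_[-.14*np.cos(a),.14*np.sin(a)]
print(np.round(np.c_[a[1:],np.diff(P[:,0])*10,-np.diff(P[:,1])*10],2).tolist())
E
```

```text
[[0.1, 0.01, -0.14], [0.19, 0.02, -0.13], [0.29, 0.03, -0.13], [0.39, 0.05, -0.13], [0.49, 0.06, -0.12], [0.58, 0.07, -0.12], [0.68, 0.08, -0.11], [0.78, 0.09, -0.1], [0.88, 0.1, -0.09], [0.97, 0.11, -0.08], [1.07, 0.12, -0.07], [1.17, 0.12, -0.06], [1.26, 0.13, -0.05], [1.36, 0.13, -0.03], [1.46, 0.13, -0.02], [1.56, 0.14, -0.01], [1.65, 0.14, 0.0], [1.75, 0.13, 0.02]]
```

Call:
{"api": "drive_tool", "payload": {"targets": [{"dx":0,"dy":0.01,"dz":-0.14,"yaw":0,"fingers":1},{"dx":0,"dy":0.02,"dz":-0.13,"yaw":0,"fingers":1},{"dx":0,"dy":0.03,"dz":-0.13,"yaw":0,"fingers":1},{"dx":0,"dy":0.05,"dz":-0.13,"yaw":0,"fingers":1},{"dx":0,"dy":0.06,"dz":-0.12,"yaw":0,"fingers":1}]}}

```text
clock: 4.7
position: [0.4989, -0.0244, 0.0826]
tool_rot: [-3.133, -0.002, 1.8]
force: [-23.4, -6.2, 8.1]
grip_width: 0.0078
finger_force: 30.4
```

Call:
{"api": "drive_tool", "payload": {"targets": [{"dx":0,"dy":0.055,"dz":-0.12,"yaw":0,"fingers":1},{"dx":0,"dy":0.07,"dz":-0.11,"yaw":0,"fingers":1},{"dx":0,"dy":0.09,"dz":-0.1,"yaw":0,"fingers":1},{"dx":0,"dy":0.1,"dz":-0.09,"yaw":0,"fingers":1}]}}

```text
clock: 5.1
position: [0.5302, -0.0172, 0.1252]
tool_rot: [-3.135, -0.002, 1.8]
force: [-27.9, -4.9, 29.2]
grip_width: 0.0075
finger_force: 32.1
```

Call:
{"api": "drive_tool", "payload": {"targets": [{"dx":0,"dy":0.08,"dz":-0.12,"yaw":0,"fingers":1},{"dx":0,"dy":0.11,"dz":-0.08,"yaw":0,"fingers":1},{"dx":0,"dy":0.12,"dz":-0.065,"yaw":0,"fingers":1}]}}

```text
clock: 5.4
position: [0.5652, -0.0088, 0.1514]
tool_rot: [3.14, 0.001, 1.802]
force: [11.5, -1.1, -28.5]
grip_width: 0.0074
finger_force: 28.6
```

Call:
{"api": "drive_tool", "payload": {"targets": [{"dx":0,"dy":0.12,"dz":-0.02,"yaw":0,"fingers":1},{"dx":0,"dy":0.13,"dz":-0.01,"yaw":0,"fingers":1},{"dx":0,"dy":0.13,"dz":-0.01,"yaw":0,"fingers":1}]}}

```text
clock: 5.7
position: [0.603, -0.0005, 0.1582]
tool_rot: [3.137, 0.0, 1.801]
force: [-7.1, 1.3, 44.8]
grip_width: 0.0077
finger_force: 37.9
```

Call:
{"api": "drive_tool", "payload": {"targets": [{"dx":0,"dy":0.12,"dz":-0.05,"yaw":0,"fingers":1},{"dx":0,"dy":0.13,"dz":-0.01,"yaw":0,"fingers":1},{"dx":0,"dy":0.13,"dz":0.01,"yaw":0,"fingers":1},{"dx":0,"dy":0.05,"dz":0.01,"yaw":0,"fingers":1}]}}

```text
clock: 6.1
position: [0.6437, 0.0093, 0.1592]
tool_rot: [3.141, 0.001, 1.801]
force: [2.2, -1.8, 2.0]
grip_width: 0.0075
finger_force: 32.8
```

Call:
{"api": "drive_tool", "payload": {"targets": [{"dx":0,"dy":0.05,"dz":0.0,"yaw":0,"fingers":0.3},{"dx":0,"dy":0.05,"dz":0,"yaw":0,"fingers":0.3},{"dx":0,"dy":0,"dz":0,"yaw":0,"fingers":0.3},{"dx":0,"dy":0,"dz":-0.1,"yaw":0,"fingers":0.3},{"dx":0,"dy":0,"dz":-0.3,"yaw":0,"fingers":0.3},{"dx":0,"dy":0,"dz":-0.4,"yaw":0,"fingers":0.3},{"dx":0,"dy":0,"dz":0,"yaw":0,"fingers":0.3}]}}

```text
clock: 6.8
position: [0.6544, 0.011, 0.2446]
tool_rot: [3.134, 0.001, 1.801]
force: [0.6, -0.2, 0.5]
grip_width: 0.0594
finger_force: 0.0
```

```bash
python3 - <<'E'
from h import *
np.set_printoptions(precision=4,suppress=True)
a=cv2.resize(grab_frame('side')[110:270,200:360],(400,400));b=cv2.resize(grab_frame('top')[90:250,240:400],(400,400))
cv2.imwrite('pics/open.png',np.hstack([a,b]))
s=readout.observe();p=s['position'];print(p,s['tool_rot'],s['qpos'])
y=np.radians(13.2);d=np.array([.534,-.3063])-p[:2]
print("portrait dy",d@[np.cos(y),np.sin(y)],"dx",d@[-np.sin(y),np.cos(y)])
E
```

```text
[0.6528 0.0116 0.2403] [ 3.1396 -0.0001  1.801 ] [-0.3855  0.5967  0.4402  1.5296 -0.2762  1.0753  0.3498]
portrait dy -0.1882108797339489 dx -0.2823635235691635
```

View pics/open.png

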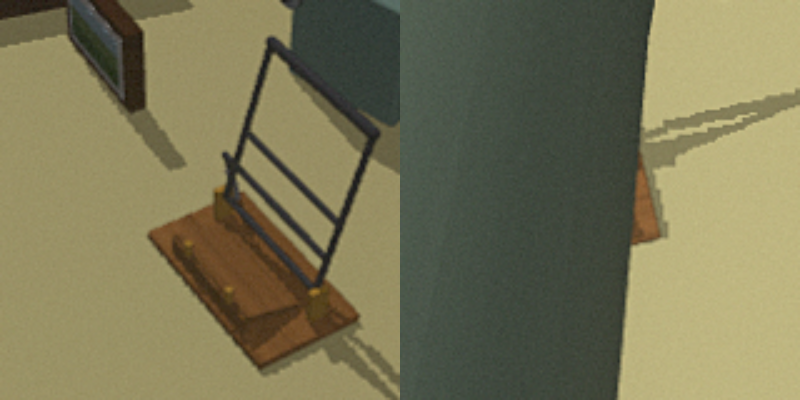

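The rest stands fully open in the side view: the bar is at crop (325,85), and the ledge and pins are clear. Next I'll move to the tall picture.

Call:
{"api": "drive_tool", "payload": {"targets": [{"dx":-0.15,"dy":-0.1,"dz":0,"yaw":0,"fingers":0.1},{"dx":-0.33,"dy":-0.22,"dz":0,"yaw":0,"fingers":0.1},{"dx":-0.33,"dy":-0.22,"dz":0,"yaw":0,"fingers":0.1},{"dx":-0.33,"dy":-0.22,"dz":0,"yaw":0,"fingers":0.1},{"dx":-0.33,"dy":-0.22,"dz":0,"yaw":0,"fingers":0.1},{"dx":-0.33,"dy":-0.22,"dz":0,"yaw":0,"fingers":0.1},{"dx":-0.33,"dy":-0.22,"dz":0,"yaw":0,"fingers":0.1},{"dx":-0.33,"dy":-0.22,"dz":0,"yaw":0,"fingers":0.1},{"dx":-0.33,"dy":-0.22,"dz":0,"yaw":0,"fingers":0.1},{"dx":-0.03,"dy":-0.02,"dz":0,"yaw":0.05,"fingers":0.1},{"dx":0,"dy":0,"dz":0,"yaw":0.05,"fingers":0.1},{"dx":0,"dy":0,"dz":0,"yaw":0,"fingers":0.1}]}}

```text
clock: 8.1
position: [0.5329, -0.3064, 0.238]
tool_rot: [-3.14, -0.0, 1.641]
force: [-0.2, 0.1, 0.7]
grip_width: 0.0769
finger_force: 0.0
```

```bash
python3 - <<'E'
from h import *
np.set_printoptions(precision=4,suppress=True)
s=readout.observe();T=wristT(); im=grab_frame('wrist'); cv2.imwrite('pics/w2.png',im)
p=s['position'];print(p,s['tool_rot'],s['qpos'])
y=s['tool_rot'][2]-np.pi/2;d=np.array([.534,-.3063])-p[:2]
print("portrait dy",d@[np.cos(y),np.sin(y)],"dx",d@[-np.sin(y),np.cos(y)])
K=np.linalg.inv(T);ci=camera_info('wrist');u=np.array([np.cos(np.radians(4.2)),np.sin(np.radians(4.2))]);v=np.array([-u[1],u[0]])
for a in(-1,1):
  for b in(-1,1):
    q=np.array([.534,-.3063])+a*.009*u+b*.042*v;c=K@np.r_[q,.12,1];print(a,b,ci['cx']+ci['fx']*c[0]/-c[2],ci['cy']+ci['fy']*-c[1]/-c[2])
E
```

```text
[ 0.5329 -0.3064  0.238 ] [-3.14   -0.0005  1.6414] [ 0.0881  0.5484  0.5076  1.6398 -0.2989  1.0332  0.7588]
portrait dy 0.0011473418104205458 dx -1.866384969146864e-05
-1 -1 270.6750177116999 251.08371392111
-1 1 269.52012830722225 152.69780531220187
1 -1 291.5851656863718 251.03739835746205
1 1 292.2875230880208 152.6318769403009
```

View pics/w2.png

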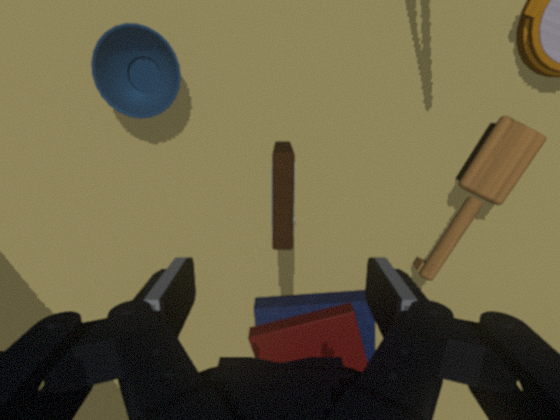

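The picture's top spans columns 272–294 and rows 153–249, within 2 px of the prediction. I'll descend and grip near the top.

Call:
{"api": "drive_tool", "payload": {"targets": [{"dx":0,"dy":0.025,"dz":0.2,"yaw":0,"fingers":0.1},{"dx":0,"dy":0,"dz":0.3,"yaw":0,"fingers":0.1},{"dx":0,"dy":0,"dz":0.3,"yaw":0,"fingers":0.1},{"dx":0,"dy":0,"dz":0.3,"yaw":0,"fingers":0.1},{"dx":0,"dy":0,"dz":0.25,"yaw":0,"fingers":0.1},{"dx":0,"dy":0,"dz":0.16,"yaw":0,"fingers":0.1},{"dx":0,"dy":0,"dz":0,"yaw":0,"fingers":0.5},{"dx":0,"dy":0,"dz":0,"yaw":0,"fingers":0.7},{"dx":0,"dy":0,"dz":0,"yaw":0,"fingers":1},{"dx":0,"dy":0,"dz":0,"yaw":0,"fingers":1},{"dx":0,"dy":0,"dz":0,"yaw":0,"fingers":1},{"dx":0,"dy":0,"dz":0,"yaw":0,"fingers":1}], "squeeze": 35}}

```text
clock: 9.35
position: [0.5364, -0.306, 0.0889]
tool_rot: [3.141, 0.0, 1.644]
force: [-4.3, 0.7, 9.0]
grip_width: 0.0176
finger_force: 33.8
```

Call:
{"api": "drive_tool", "payload": {"targets": [{"dx":0,"dy":0,"dz":-0.05,"yaw":0,"fingers":1},{"dx":0,"dy":0,"dz":-0.15,"yaw":0,"fingers":1},{"dx":0,"dy":0,"dz":-0.2,"yaw":0,"fingers":1},{"dx":0,"dy":0,"dz":-0.2,"yaw":-0.05,"fingers":1},{"dx":0,"dy":0,"dz":-0.15,"yaw":-0.05,"fingers":1},{"dx":0.1,"dy":0.04,"dz":-0.05,"yaw":0,"fingers":1},{"dx":0.2,"dy":0.08,"dz":0,"yaw":0,"fingers":1},{"dx":0.2,"dy":0.08,"dz":0,"yaw":0,"fingers":1},{"dx":0.2,"dy":0.08,"dz":0,"yaw":0,"fingers":1},{"dx":0.2,"dy":0.08,"dz":0,"yaw":0,"fingers":1},{"dx":0.2,"dy":0.08,"dz":0,"yaw":0,"fingers":1},{"dx":0.2,"dy":0.08,"dz":0,"yaw":0,"fingers":1},{"dx":0.2,"dy":0.08,"dz":0,"yaw":0,"fingers":1},{"dx":0.2,"dy":0.08,"dz":0,"yaw":0,"fingers":1},{"dx":0.2,"dy":0.08,"dz":0,"yaw":0,"fingers":1},{"dx":0.2,"dy":0.08,"dz":0,"yaw":0,"fingers":1},{"dx":0.2,"dy":0.08,"dz":0,"yaw":0,"fingers":1},{"dx":0.2,"dy":0.08,"dz":0,"yaw":0,"fingers":1},{"dx":0.2,"dy":0.08,"dz":0,"yaw":0,"fingers":1},{"dx":0.1,"dy":0.04,"dz":0,"yaw":0,"fingers":1}]}}

```text
clock: 11.35
position: [0.5815, -0.0047, 0.1678]
tool_rot: [-3.142, -0.001, 1.801]
force: [0.2, 0.2, -2.1]
grip_width: 0.0175
finger_force: 34.6
```

```bash
python3 - <<'E'
from h import *
np.set_printoptions(precision=4,suppress=True)
a=cv2.resize(grab_frame('side')[90:270,200:380],(600,600),interpolation=cv2.INTER_CUBIC)
cv2.imwrite('pics/pl.png',a)
s=readout.observe();p=s['position'];print(p,s['tool_rot'],s['qpos'],s['grip_width'])
y=np.radians(13.2);d=np.array([.600,-.0017])-p[:2]
print("dy",d@[np.cos(y),np.sin(y)],"dx",d@[-np.sin(y),np.cos(y)])
E
```

```text
[ 0.5817 -0.0037  0.1677] [ 3.1415 -0.0013  1.8028] [-0.3943  0.569   0.4318  1.7947 -0.308   0.8449  0.4161] 0.017387320364326986
dy 0.018277109643373726 dx -0.0021897532075366797
```

View pics/pl.png

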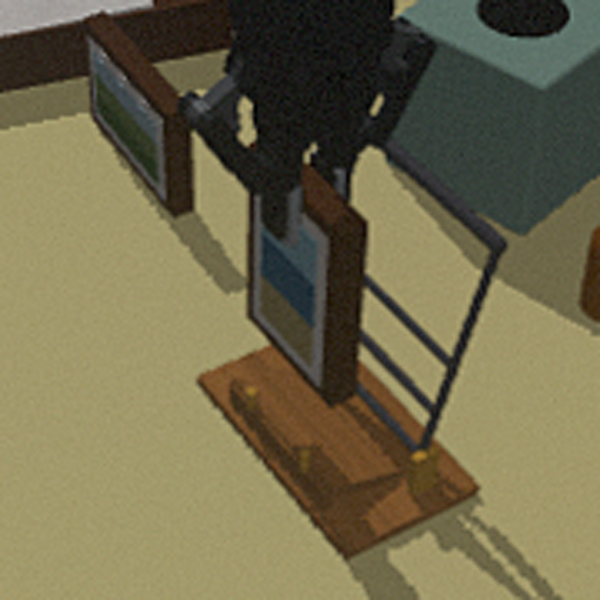

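Call:
{"api": "drive_tool", "payload": {"targets": [{"dx":-0.01,"dy":0.08,"dz":0,"yaw":0,"fingers":1},{"dx":-0.01,"dy":0.1,"dz":0.1,"yaw":0,"fingers":1},{"dx":0,"dy":0,"dz":0.15,"yaw":0,"fingers":1},{"dx":0,"dy":0,"dz":0.15,"yaw":0,"fingers":1},{"dx":0,"dy":0,"dz":0.1,"yaw":0,"fingers":1},{"dx":0,"dy":0,"dz":0.05,"yaw":0,"fingers":1},{"dx":0,"dy":0,"dz":0.02,"yaw":0,"fingers":1},{"dx":0,"dy":0,"dz":0,"yaw":0,"fingers":1}]}}

```text
clock: 12.2
position: [0.5996, -0.0054, 0.1108]
tool_rot: [3.142, 0.0, 1.801]
force: [-0.6, 0.5, -2.3]
grip_width: 0.0177
finger_force: 34.5
```

Call:
{"api": "drive_tool", "payload": {"targets": [{"dx":0,"dy":0,"dz":0.01,"yaw":0,"fingers":1},{"dx":0,"dy":0,"dz":0,"yaw":0,"fingers":0.75},{"dx":0,"dy":0,"dz":0,"yaw":0,"fingers":0.7},{"dx":0,"dy":0,"dz":0,"yaw":0,"fingers":0.65},{"dx":0,"dy":0,"dz":0,"yaw":0,"fingers":0.6},{"dx":0,"dy":0,"dz":0,"yaw":0,"fingers":0.55},{"dx":0,"dy":0,"dz":0,"yaw":0,"fingers":0.5},{"dx":0,"dy":0,"dz":0,"yaw":0,"fingers":0.45},{"dx":0,"dy":0,"dz":0,"yaw":0,"fingers":0.4},{"dx":0,"dy":0,"dz":0,"yaw":0,"fingers":0.4},{"dx":0,"dy":0,"dz":0,"yaw":0,"fingers":0.4}]}}

```text
clock: 13.3
position: [0.5949, -0.0069, 0.1085]
tool_rot: [-3.132, -0.001, 1.799]
force: [-30.1, -7.0, 8.8]
grip_width: 0.0513
finger_force: 0.1
```

```bash
python3 - <<'E'
from h import *
cv2.imwrite('pics/rel.png',cv2.resize(grab_frame('side')[90:270,200:380],(600,600),interpolation=cv2.INTER_CUBIC))
print(readout.observe()['force'])
E
```

```text
[-31.49678401  -8.09916176   8.28534117]
```

View pics/rel.png

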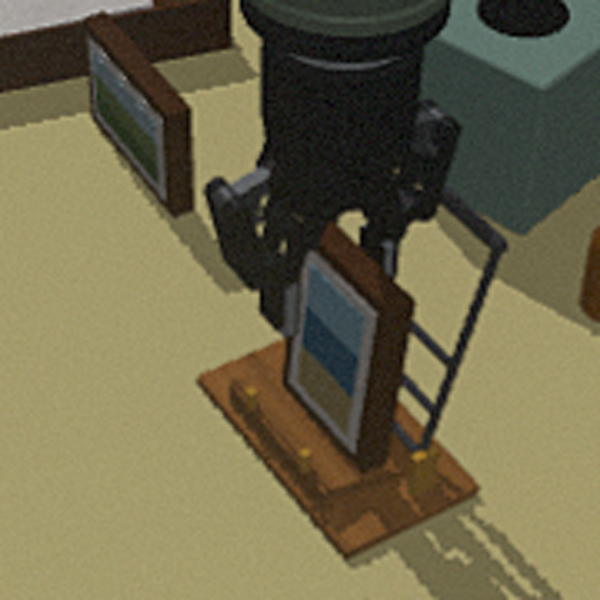

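In this view the picture leans back inside the opened fingers. The rear knuckle is pressing on the end bar, at about 31 N. I'll close a little to relieve that, then lift out.

Call:
{"api": "drive_tool", "payload": {"targets": [{"dx":0,"dy":0,"dz":0,"yaw":0,"fingers":0.5},{"dx":0,"dy":0,"dz":0,"yaw":0,"fingers":0.55},{"dx":0,"dy":0,"dz":0,"yaw":0,"fingers":0.55}]}}

```text
clock: 13.65
position: [0.5995, -0.0054, 0.1098]
tool_rot: [-3.141, 0.0, 1.801]
force: [-1.2, -0.8, 0.1]
grip_width: 0.0384
finger_force: 0.1
```

Relieved. Lifting slowly.

Call:
{"api": "drive_tool", "payload": {"targets": [{"dx":0,"dy":0,"dz":-0.03,"yaw":0,"fingers":0.55},{"dx":0,"dy":0,"dz":-0.05,"yaw":0,"fingers":0.55},{"dx":0,"dy":0,"dz":-0.05,"yaw":0,"fingers":0.55},{"dx":0,"dy":0,"dz":-0.05,"yaw":0,"fingers":0.55},{"dx":0,"dy":0,"dz":-0.05,"yaw":0,"fingers":0.55},{"dx":0,"dy":0,"dz":-0.05,"yaw":0,"fingers":0.55}]}}

```text
clock: 14.25
position: [0.5997, -0.0053, 0.1384]
tool_rot: [3.141, 0.0, 1.801]
force: [0.7, 0.5, -0.2]
grip_width: 0.0383
finger_force: 0.0
```

Call:
{"api": "drive_tool", "payload": {"targets": [{"dx":0,"dy":0,"dz":-0.1,"yaw":0,"fingers":0.55},{"dx":0,"dy":0,"dz":-0.1,"yaw":0,"fingers":0.55},{"dx":0,"dy":0,"dz":-0.2,"yaw":0,"fingers":0.55},{"dx":0,"dy":0,"dz":-0.3,"yaw":0,"fingers":0.55},{"dx":0,"dy":-0.2,"dz":-0.2,"yaw":0,"fingers":0.55},{"dx":0,"dy":-0.4,"dz":0,"yaw":0,"fingers":0.55},{"dx":0,"dy":-0.4,"dz":0,"yaw":0,"fingers":0.55},{"dx":0,"dy":-0.3,"dz":0,"yaw":0,"fingers":0.55},{"dx":0,"dy":0,"dz":0,"yaw":0,"fingers":0.55},{"dx":0,"dy":0,"dz":0,"yaw":0,"fingers":0.55}]}}

```text
clock: 15.25
position: [0.4733, -0.0349, 0.2287]
tool_rot: [3.14, -0.0, 1.801]
force: [0.4, -0.3, 0.0]
grip_width: 0.0384
finger_force: 0.0
```

```bash
python3 - <<'E'
from h import *
a=cv2.resize(grab_frame('side')[110:270,200:360],(400,400));b=cv2.resize(grab_frame('wrist'),(400,400))
cv2.imwrite('pics/fin.png',np.hstack([a,b])); print(readout.observe()['force'],readout.observe()['position'])
E
```

```text
[-0.05140891 -0.49659719  0.37934259] [ 0.47388761 -0.03474873  0.22818735]
```

View pics/fin.png

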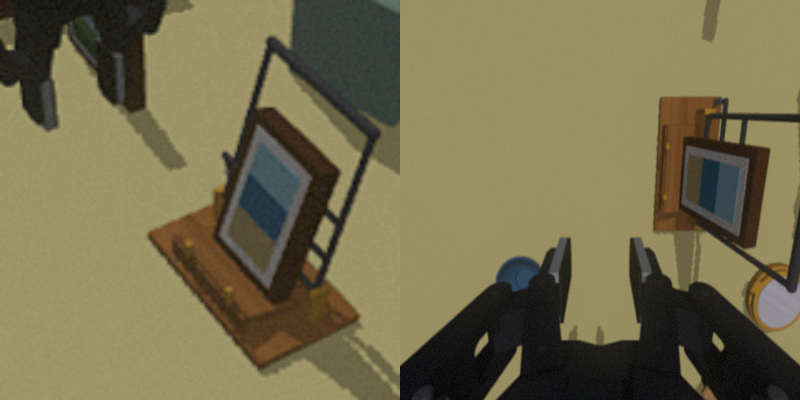

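The picture leans on the open rest, square to it, and its base is about 10 mm or less off the ledge's middle. The gripper is clear of everything.

```bash
python3 -c "
from workcell import workorder
print(workorder.job_done())"
```

```text
the job is handed in; nothing more can be done
None
```

The job is handed in (no verdict was returned): the wire rest snapped open and the tall picture leans on it, square and about 10 mm off the ledge's middle, with the gripper clear; the rear knuckle pressed the end bar at about 32 N (limit 40 N) on release.

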